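# Sort capped tube samples into colour dishes at the orbital welding bench

### The arm

A 6-joint arm with a two-finger parallel gripper is mounted at the origin on the work surface. World frame = base frame: x ahead of the robot, y to its left, z up, the work surface at z = 0. Lengths are in mm, angles in rad, forces in N, time in s.
With the tool pointing down it reaches from about 325 to 900 mm from the base axis. Payload 3.5 kg.
Tool frame: the origin (TCP) lies midway between the tips of the shut fingers; the grasp point (between the pads) lies 19 mm behind it; z points along the fingers, y is the line along which they close (so a half turn about z gives the same grasp; the last joint's range is limited). The gripper opens to 85 mm and grips with 20 to 120 N. Pads are 22 mm wide; open, the fingers measure 114 mm over their backs; the gripper's body (76 mm by 85 mm) begins 54 mm behind the grasp point. The pads swing forward as they close: fully open they stand 13 mm farther back than shut.
Start: joints at [-1.294, 0.276, -0.026, 1.268, 0, 1.467], TCP at [231.697, -580.464, 206.313] pointing down, gripper open.
Joint ranges: [-3.12, 3.12], [-0.85, 1.88], [-1.08, 1.24], [-1.95, 2.15], [-1.57, 1.53], [-3.14, 3.14]. Speed limits (rad/s): [2.57, 2.57, 3.14, 3.14, 3.14, 3.14].

### API

Orientations are given as [roll, pitch, yaw] about the fixed x, y, z axes, in that order (R = Rz(yaw) Ry(pitch) Rx(roll)).
In Python, from rig import manip gives the robot as it stands.
- The arm moves only by the tool jog_arm, never from a script. Its argument "commands" is a list of rows, each a list of 3 entries, a list of its own where there are three numbers: the shift along the tool's x, y, z in m, then the turn, a rotation vector about the tool's x, y, z in rad, then the closure in counts, from 0 (fully open) to 255 (shut). A call has exactly 10 rows; each row shifts and turns the commanded pose from where the row before left it, along the tool's axes as they then stand; what a row does not reach is not made up. A row lasts 1/8 s, in which the tool goes at most 62.5 mm and 10.7 degrees, less where a joint would pass 70% of its speed; a pose out of reach is approached as far as the arm can. A call with a gripper value outside its range is refused whole. The fingers move at their own pace and stop on an object; the grip force is fixed at half the most. Time passes only in rows, so rows that do not move let the fingers close, or fill a call up. It gives the time, the measured TCP pose, the force, the opening and the grip force at its end, in the units of the state.
- manip.sense(): the state, without advancing time (a new reading comes with each control period).
- manip.grab_frame(name): name is "scene" or "side" or "wrist"; returns (picture, depth): 420x560x3 uint8, red, green, blue; 420x560 float32, mm along the optical axis (not along the pixel's ray), 0 where there is no reading.
- manip.camera_info(name): a dict with "fov_y" (degrees; the focal length in pixels is half the picture's height over the tangent of half this angle, whatever the lens; pixels are square), "cx", "cy" (the principal point, pixels), "world_from_camera" (4x4, takes a point from camera to world coordinates). Camera axes: x right, y down, z forward; pixel columns grow to the right and rows downward; lengths in mm; the calibration is good to about 2 mm. The wrist camera is an equidistant fisheye: a pixel r from the principal point sees the ray r / f radians off the axis. A picture is of the moment at which its call begins: read the wrist's pose just before it. camera_info takes no time and is no camera call; for the wrist camera it gives the pose at the moment of the call.
- manip.finish_job(): hands the job in; it is judged then, once.
The state is a dict: "t": time; "joint_positions": joint angles; "joint_velocities": joint speeds; "tau": joint torques, N m; "tool_pos": TCP position; "tcp_rot": TCP orientation; "contact_force": force on the tool from outside, world axes, zero at the start; "torque": the same for the moment, N m; "gripper_width": finger opening in mm; "grip_force": force on a finger pad.
Only numpy, scipy, OpenCV 4.12 (cv2) and the standard library are available. Lean on these libraries where they do the work, as an engineer would, in place of code of your own. Each camera call takes 0.05 s, during which the arm holds its last target. There are 200 camera calls.

### The job

Sort the tube samples for the welder: stand each of the four straight tubes with a coloured end cap upright, cap on top, in the dish of the same colour, down flat inside its rim, setting each one down gently rather than dropping it. Leave the uncapped tube and the elbow where they are.

Things in the scene. Friction and masses are not known exactly. Their poses are not given: they have to be found in the camera images.
- red_tube: straight stainless tube sample standing upright, 42 mm outside diameter, 70 mm tall in all, its top 14 mm a red plastic end cap of the same diameter; about 0.15 to 0.31 kg, rigid. Origin at the centre of its underside, z up along the tube
- blue_tube: straight stainless tube sample standing upright, 42 mm outside diameter, 80 mm tall in all, its top 14 mm a blue plastic end cap of the same diameter; about 0.15 to 0.31 kg, rigid. Origin at the centre of its underside, z up along the tube
- yellow_tube: straight stainless tube sample standing upright, 42 mm outside diameter, 90 mm tall in all, its top 14 mm a yellow plastic end cap of the same diameter; about 0.15 to 0.31 kg, rigid. Origin at the centre of its underside, z up along the tube
- green_tube: straight stainless tube sample standing upright, 42 mm outside diameter, 100 mm tall in all, its top 14 mm a green plastic end cap of the same diameter; about 0.15 to 0.31 kg, rigid. Origin at the centre of its underside, z up along the tube
- red_dish: shallow round red plastic dish fixed to the bench, 88 mm outside diameter, 12 mm high to the rim, wall 9 mm, so the flat recess is 70 mm across and 8 mm deep with its floor 4 mm above the bench. Origin at the centre of its underside, z up
- blue_dish: shallow round blue plastic dish fixed to the bench, 88 mm outside diameter, 12 mm high to the rim, wall 9 mm, so the flat recess is 70 mm across and 8 mm deep with its floor 4 mm above the bench. Origin at the centre of its underside, z up
- yellow_dish: shallow round yellow plastic dish fixed to the bench, 88 mm outside diameter, 12 mm high to the rim, wall 9 mm, so the flat recess is 70 mm across and 8 mm deep with its floor 4 mm above the bench. Origin at the centre of its underside, z up
- green_dish: shallow round green plastic dish fixed to the bench, 88 mm outside diameter, 12 mm high to the rim, wall 9 mm, so the flat recess is 70 mm across and 8 mm deep with its floor 4 mm above the bench. Origin at the centre of its underside, z up
- bare_tube: loose open stainless tube standing upright, no cap, so the hole shows from above; 42 mm outside diameter, 80 mm tall. To be left alone. Origin at the centre of its underside
- elbow: loose stainless 90 degree pipe elbow lying flat on the bench, 36 mm thick, about 100 by 100 mm, one end open, the other with a red cap. Not a straight tube, to be left alone. Origin on the bench near the middle of its footprint (no part farther than 75 mm from it); legs point to its +x (open) and +y (red cap)
Things that resemble listed ones, but are neither listed nor needed, are in the scene too. What is shaped like the yellow_tube but purple or turquoise is not meant.

How it is judged:
By the outcome, as a careful person would: the job done as asked, in the order asked, and still so for the second after the job is handed in, with the robot touching nothing.
It also fails if it takes over 112 s, if anything falls off the work surface, if the arm or the gripper's body presses on something with over 40 N, if the wrist force passes 120 N, or if a joint passes its speed limit or range.

## Working session

There is one attempt and no reset: what is moved stays moved. The work goes in short steps, Python scripts to look and compute and a tool call to move; the robot and the scene stay as the last step left them, time stands still between calls to the robot, and variables do not carry over. Pictures are saved under pics/ and viewed, at most 14 in all, crops included, and the job is handed in when it is done.

Besides the shell and the picture viewer there is one more tool, called as a command line: name --argument value ..., lists and objects as JSON in quotes. jog_arm: Moves the arm, as the interface text tells. Its arguments: {"type":"object","properties":{"commands":{"type":"array"}},"required":["commands"]}

```bash
mkdir -p pics; ls
cat > h.py <<'E'
import numpy as np, cv2
from rig import manip
def cloud(name):
    ci=manip.camera_info(name); im,d=manip.grab_frame(name)
    H,W=d.shape; f=H/2/np.tan(np.radians(ci['fov_y'])/2)
    v,u=np.mgrid[:H,:W]; x=(u-ci['cx'])/f; y=(v-ci['cy'])/f
    if name=='wrist':
        r=np.hypot(x,y)+1e-9; k=np.tan(np.minimum(r,1.5))/r; x,y=x*k,y*k
    P=np.stack([x*d,y*d,d,np.ones_like(d)],-1)@np.array(ci['world_from_camera']).T
    return im,d,P[...,:3]
E
python3 - <<'E'
from h import *
s=manip.sense(); print({k:np.round(v,3).tolist() for k,v in s.items()})
for n in ("scene","side"):
    im,d,P=cloud(n); np.savez(f'{n}.npz',im=im,d=d,P=P); cv2.imwrite(f'pics/{n}0.png',im[...,::-1])
    print(np.round(manip.camera_info(n)['world_from_camera'],2))
E
```

```text
pics
{'t': 0.0, 'joint_positions': [-1.294, 0.277, -0.028, 1.268, 0.0, 1.467], 'joint_velocities': [0.0, -0.002, -0.001, -0.001, 0.0, 0.002], 'tau': [-0.0, -44.551, 29.52, 0.016, 0.0, 0.0], 'tool_pos': [231.463, -579.658, 205.143], 'tcp_rot': [-3.139, -0.0, 0.38], 'contact_force': [-0.416, -0.458, 0.043], 'torque': [0.022, -0.025, 0.033], 'grip_force': 0.0, 'gripper_width': 85.477}
[[ 1.60000e-01  5.90000e-01 -7.90000e-01  1.69449e+03]
 [ 9.90000e-01 -1.10000e-01  1.20000e-01 -1.52150e+02]
 [-2.00000e-02 -8.00000e-01 -6.00000e-01  9.13020e+02]
 [ 0.00000e+00  0.00000e+00  0.00000e+00  1.00000e+00]]
[[-9.20000e-01 -2.40000e-01  3.00000e-01  6.03600e+01]
 [-3.90000e-01  5.80000e-01 -7.20000e-01  1.07143e+03]
 [-0.00000e+00 -7.80000e-01 -6.30000e-01  9.82190e+02]
 [ 0.00000e+00  0.00000e+00  0.00000e+00  1.00000e+00]]
```

View pics/scene0.png

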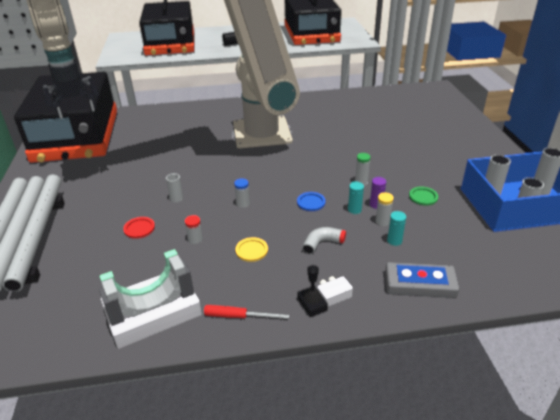

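View pics/side0.png

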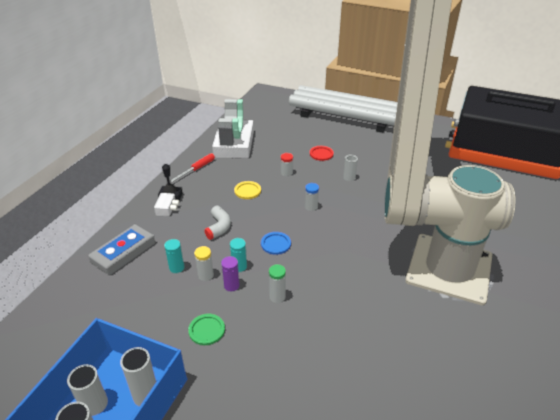

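The scene picture shows:
- **Tubes:** red (193,229), blue (241,192), yellow (384,209), green (362,170).
- **Dishes:** red (139,227), blue (311,201), yellow (251,249), green (424,195).
- **To leave alone:** bare tube (174,187), elbow (325,238).
- **Lookalikes around the yellow tube:** turquoise (356,197) and (397,228), purple (378,192). Only (384,209) is steel with a yellow cap.

Next I measure positions.

```bash
cat > seg.py <<'E'
from h import *
R={'red':[(0,6),(172,180)],'blue':[(105,125)],'yellow':[(22,32)],'green':[(55,75)],'teal':[(80,98)],'purple':[(128,155)]}
for n in ("scene","side"):
    z=np.load(n+'.npz'); im,P=z['im'],z['P']; hsv=cv2.cvtColor(im,cv2.COLOR_RGB2HSV)
    for c,rs in R.items():
        m=np.zeros(im.shape[:2],bool)
        for a,b in rs: m|=(hsv[...,0]>=a)&(hsv[...,0]<=b)
        m&=(hsv[...,1]>110)&(hsv[...,2]>50)&(P[...,0]>150)&(P[...,0]<900)&(np.abs(P[...,1])<650)&(P[...,2]<130)&(P[...,2]>-8)
        k,l,st,ce=cv2.connectedComponentsWithStats(m.astype(np.uint8))
        for i in range(1,k):
            if st[i,4]<60: continue
            p=P[l==i]; zt=np.percentile(p[:,2],95); t=p[p[:,2]>zt-5] if zt>30 else p
            lo,hi=np.percentile(t[:,:2],2,0),np.percentile(t[:,:2],98,0)
            print(n,c,ce[i].round(),st[i,4],'z',zt.round(1),'c',((lo+hi)/2).round(),'ext',(hi-lo).round())
E
python3 seg.py
```

```text
scene red [192. 221.] 165 z 69.9 c [ 596. -258.] ext [39. 38.]
scene red [139. 227.] 557 z 11.0 c [ 514. -419.] ext [103.  83.]
scene red [342. 236.] 64 z 33.2 c [681. 147.] ext [18. 18.]
scene red [220. 310.] 336 z 25.1 c [ 875. -191.] ext [48. 91.]
scene blue [490. 198.] 2386 z 105.7 c [604. 612.] ext [222.  70.]
scene blue [241. 183.] 129 z 79.3 c [ 451. -110.] ext [42. 34.]
scene blue [311. 201.] 452 z 11.0 c [476.  97.] ext [102.  82.]
scene blue [420. 274.] 536 z 37.2 c [867. 299.] ext [ 63. 117.]
scene yellow [386. 198.] 131 z 89.4 c [614. 285.] ext [38. 36.]
scene yellow [251. 249.] 597 z 11.4 c [ 672. -105.] ext [86. 78.]
scene green [363. 157.] 92 z 99.7 c [405. 278.] ext [39. 33.]
scene green [423. 196.] 401 z 10.9 c [518. 445.] ext [82. 79.]
scene teal [355. 197.] 403 z 88.2 c [544. 219.] ext [41. 37.]
scene teal [396. 228.] 462 z 88.9 c [703. 291.] ext [39. 36.]
scene purple [377. 189.] 275 z 88.4 c [532. 289.] ext [39. 38.]
side red [321. 153.] 290 z 14.4 c [ 520. -424.] ext [ 83. 100.]
side red [287. 157.] 93 z 72.9 c [ 591. -252.] ext [36. 39.]
side red [203. 162.] 158 z 27.8 c [ 881. -183.] ext [33. 92.]
side red [209. 233.] 70 z 36.0 c [674. 151.] ext [21. 19.]
side blue [312. 188.] 115 z 82.8 c [ 447. -106.] ext [36. 40.]
side blue [122. 244.] 375 z 39.9 c [867. 302.] ext [ 64. 113.]
side blue [275. 243.] 538 z 13.9 c [482.  97.] ext [80. 88.]
side blue [130. 355.] 4005 z 109.6 c [599. 614.] ext [219.  66.]
side yellow [247. 190.] 390 z 14.6 c [ 673. -109.] ext [88. 98.]
side yellow [202. 253.] 179 z 92.9 c [608. 287.] ext [38. 39.]
side green [277. 272.] 184 z 102.6 c [399. 282.] ext [34. 39.]
side green [206. 329.] 877 z 13.9 c [514. 449.] ext [80. 80.]
side teal [174. 256.] 471 z 92.0 c [697. 293.] ext [36. 35.]
side teal [239. 252.] 377 z 92.1 c [539. 223.] ext [37. 38.]
side purple [230. 273.] 461 z 91.5 c [526. 295.] ext [36. 37.]
```

Run:
```python
import cv2
im=cv2.imread('pics/side0.png'); cv2.imwrite('pics/crop1.png',cv2.resize(im[130:350,150:370],None,fx=2.7,fy=2.7,interpolation=cv2.INTER_CUBIC))
```

```text
(no output)
```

View pics/crop1.png

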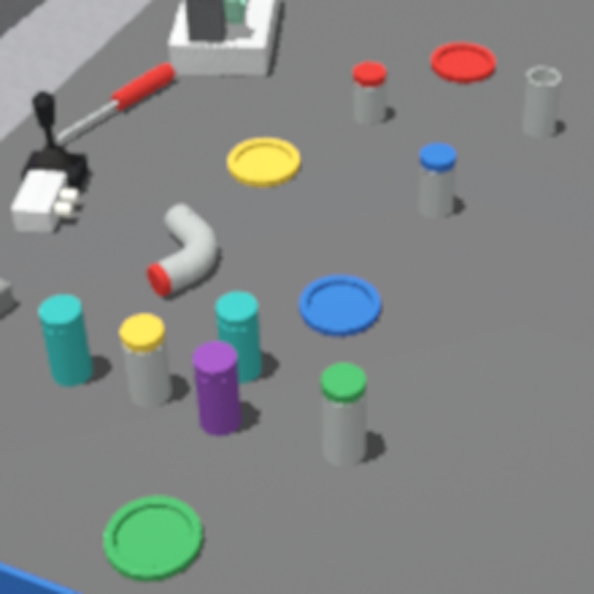

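The crop (from the side view) confirms it. The yellow-capped steel tube is at side pixel (202,253), between turquoise (174,256) and (239,252) and purple (230,273). I'll start turning the tool to yaw π, so tool x = −world x and tool y = +world y. I'll also check dish centres and nearby obstacles.

Run:
```python
from h import *
T={'red':(517,-420),'blue':(479,97),'yellow':(672,-107),'green':(516,447)}
from scipy.optimize import least_squares
for n in ("scene","side"):
    P=np.load(n+'.npz')['P'].reshape(-1,3)
    g=P[(np.abs(P[:,0]-550)<200)&(np.abs(P[:,1])<400)&(np.abs(P[:,2])<6)]; z0=np.median(g[:,2])
    for c,t in T.items():
        p=P[(np.hypot(P[:,0]-t[0],P[:,1]-t[1])<65)]; p=p[(p[:,2]-z0>8)&(p[:,2]-z0<20)][:,:2]
        r=least_squares(lambda q:np.hypot(*(p-q).T)-39.5,t,loss='soft_l1'); print(n,c,z0.round(1),len(p),r.x.round(1))
    b=P[(P[:,2]>30)&(P[:,2]<120)&(P[:,0]>420)&(P[:,0]<640)&(P[:,1]>480)&(P[:,1]<700)]; print('box y',np.percentile(b[:,1],[0.5,2,10]).round())
    b=P[(P[:,2]>50)&(P[:,2]<95)&(P[:,0]>380)&(P[:,0]<560)&(P[:,1]>-400)&(P[:,1]<-220)]; print('bare',len(b),np.median(b,0).round())
```

```text
scene red -2.5 209 [ 524.6 -417.4]
scene blue -2.5 168 [487.   96.1]
scene yellow -2.5 250 [ 675.  -105.5]
scene green -2.5 163 [520.2 444.8]
box y [576. 577. 578.]
bare 115 [ 402. -313.   65.]
side red 0.3 109 [ 516.9 -413.9]
side blue 0.3 208 [480.9  99.6]
side yellow 0.3 154 [ 668.9 -101.7]
side green 0.3 331 [513.8 448. ]
box y [581. 583. 585.]
bare 79 [ 389. -304.   69.]
```

jog_arm --commands '[[[0,0,0],[0,0,-0.184],0],[[0,0,0],[0,0,-0.184],0],[[0,0,0],[0,0,-0.184],0],[[0,0,0],[0,0,-0.184],0],[[0,0,0],[0,0,-0.184],0],[[0,0,0],[0,0,-0.184],0],[[0,0,0],[0,0,-0.184],0],[[0,0,0],[0,0,-0.184],0],[[0,0,0],[0,0,-0.184],0],[[0,0,0],[0,0,-0.184],0]]'

```text
t: 1.35
tool_pos: [231.5, -580.0, 205.6]
tcp_rot: [3.141, -0.001, 2.226]
contact_force: [-1.1, 0.1, 0.1]
gripper_width: 85.0
grip_force: 0.0
```

jog_arm --commands '[[[0,0,0],[0,0,-0.183],0],[[0,0,0],[0,0,-0.183],0],[[0,0,0],[0,0,-0.183],0],[[0,0,0],[0,0,-0.183],0],[[0,0,0],[0,0,-0.183],0],[[-0.036,0.032,0],[0,0,0],0],[[-0.036,0.032,0],[0,0,0],0],[[-0.036,0.032,0],[0,0,0],0],[[-0.036,0.032,0],[0,0,0],0],[[-0.036,0.032,0],[0,0,0],0]]'

```text
t: 2.6
tool_pos: [413.6, -420.3, 205.8]
tcp_rot: [3.141, -0.001, 3.135]
contact_force: [0.1, -0.2, 0.4]
gripper_width: 85.6
grip_force: 0.0
```

jog_arm --commands '[[[-0.036,0.032,0],[0,0,0],0],[[-0.036,0.032,0],[0,0,0],0],[[-0.036,0.032,0],[0,0,0],0],[[-0.036,0.032,0],[0,0,0],0],[[-0.036,0.032,0.02],[0,0,0],0],[[0,0.002,0.02],[0,0,0],0],[[0,0,0.02],[0,0,0],0],[[0,0,0.02],[0,0,0],0],[[0,0,0],[0,0,0],0],[[0,0,0],[0,0,0],0]]'

```text
t: 3.85
tool_pos: [594.0, -261.1, 126.7]
tcp_rot: [-3.141, 0.0, 3.135]
contact_force: [-0.2, -0.1, 1.3]
gripper_width: 85.3
grip_force: 0.0
```

Run:
```python
from h import *
im,d,P=cloud('wrist'); cv2.imwrite('pics/w1.png',im[...,::-1])
hsv=cv2.cvtColor(im,cv2.COLOR_RGB2HSV); m=((hsv[...,0]<6)|(hsv[...,0]>172))&(hsv[...,1]>110)&(P[...,2]>50)&(P[...,2]<90)
p=P[m]; print(len(p),np.percentile(p,[2,50,98],axis=0).round(1))
t=p[p[:,2]>np.percentile(p[:,2],60)-3]; print(cv2.minEnclosingCircle(t[:,:2].astype(np.float32)))
```

```text
2547 [[ 572.6 -275.2   65. ]
 [ 590.8 -257.2   69.8]
 [ 610.1 -238.6   71.2]]
((592.278076171875, -256.9051818847656), 20.8866024017334)
```

View pics/w1.png

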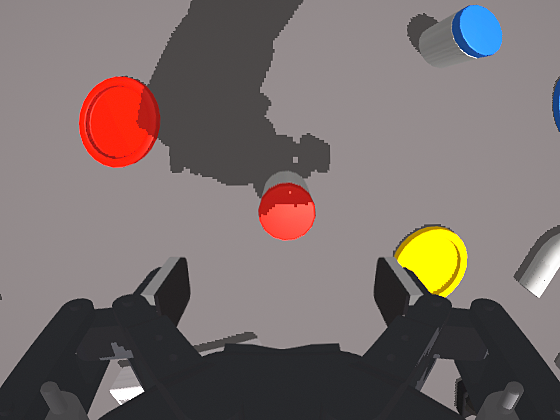

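The wrist picture shows the red cap at (287,211) between the open fingers, the red dish at (119,121) and the yellow dish at (430,262). The tube measures (592,−257).

jog_arm --commands '[[[0.002,0.004,0.015],[0,0,0],0],[[0,0,0.02],[0,0,0],0],[[0,0,0.02],[0,0,0],0],[[0,0,0.02],[0,0,0],0],[[0,0,0.015],[0,0,0],0],[[0,0,0.015],[0,0,0],0],[[0,0,0],[0,0,0],0],[[0,0,0],[0,0,0],80],[[0,0,0],[0,0,0],140],[[0,0,0],[0,0,0],200]]'

```text
t: 5.15
tool_pos: [593.0, -257.6, 22.6]
tcp_rot: [-3.14, 0.002, 3.135]
contact_force: [0.4, -0.6, 4.6]
gripper_width: 40.1
grip_force: 61.2
```

jog_arm --commands '[[[0,0,0],[0,0,0],255],[[0,0,0],[0,0,0],255],[[0,0,0],[0,0,0],255],[[0,0,0],[0,0,0],255],[[0,0,-0.002],[0,0,0],255],[[0,0,-0.008],[0,0,0],255],[[0,0,-0.015],[0,0,0],255],[[0,0,-0.015],[0,0,0],255],[[0,0,-0.02],[0,0,0],255],[[0,0,0],[0,0,0],255]]'

```text
t: 6.4
tool_pos: [594.1, -258.1, 84.4]
tcp_rot: [-3.139, 0.005, 3.135]
contact_force: [0.1, 0.1, -2.9]
gripper_width: 39.9
grip_force: 60.8
```

jog_arm --commands '[[[0.005,-0.011,0],[0,0,0],255],[[0.009,-0.019,0],[0,0,0],255],[[0.011,-0.023,0],[0,0,0],255],[[0.012,-0.026,0],[0,0,0],255],[[0.012,-0.026,0],[0,0,0],255],[[0.011,-0.024,0],[0,0,0],255],[[0.009,-0.019,0],[0,0,0],255],[[0.005,-0.011,0.01],[0,0,0],255],[[0,0,0.015],[0,0,0],255],[[0,0,0.01],[0,0,0],255]]'

```text
t: 7.65
tool_pos: [516.1, -413.8, 44.1]
tcp_rot: [3.139, -0.002, 3.135]
contact_force: [-0.3, 0.4, -3.8]
gripper_width: 40.2
grip_force: 60.9
```

```bash
cat > look.py <<'E'
import sys
from h import *
from seg0 import R
from scipy.optimize import least_squares
# usage: look.py colour ; wrist measurement of cap (top) and dish rim of the colour
c=sys.argv[1]; s=manip.sense(); im,d,P=cloud('wrist'); hsv=cv2.cvtColor(im,cv2.COLOR_RGB2HSV); h=hsv[...,0]
m=np.zeros(h.shape,bool)
for a,b in R[c]: m|=(h>=a)&(h<=b)
m&=(hsv[...,1]>110)&(d>0)
print('tcp',np.round(s['tool_pos'],1),'F',np.round(s['contact_force'],1))
k,l,st,ce=cv2.connectedComponentsWithStats(m.astype(np.uint8))
for i in range(1,k):
    if st[i,4]<300: continue
    p=P[l==i]; z=np.percentile(p[:,2],90); t=p[np.abs(p[:,2]-z)<4][:,:2]
    r=cv2.minEnclosingCircle(t.astype(np.float32)); print(ce[i].round(),st[i,4],'z',z.round(1),'c',np.round(r[0],1),'r',round(r[1],1))
if len(sys.argv)>2: cv2.imwrite(sys.argv[2],im[...,::-1])
E
grep '^R=' seg.py > seg0.py; python3 look.py red
```

```text
tcp [ 516.1 -413.8   44.1] F [-0.3  0.4 -3.8]
[277. 242.] 13753 z 91.9 c [ 516.1 -413.1] r 21.3
```

jog_arm --commands '[[[-0.001,-0.001,0.005],[0,0,0],255],[[0,0,0.004],[0,0,0],255],[[0,0,0.003],[0,0,0],255],[[0,0,0.002],[0,0,0],255],[[0,0,0.001],[0,0,0],255],[[0,0,0.001],[0,0,0],255],[[0,0,0],[0,0,0],255],[[0,0,0],[0,0,0],255],[[0,0,0],[0,0,0],255],[[0,0,0],[0,0,0],255]]'

```text
t: 8.95
tool_pos: [517.8, -416.4, 30.4]
tcp_rot: [-3.142, 0.0, 3.135]
contact_force: [-0.0, -0.7, -3.1]
gripper_width: 40.4
grip_force: 60.9
```

```bash
python3 look.py red pics/w2.png
```

```text
tcp [ 517.8 -416.4   30.4] F [-0.  -0.7 -3.1]
[280. 241.] 14388 z 78.1 c [ 517.5 -415.8] r 21.1
```

View pics/w2.png

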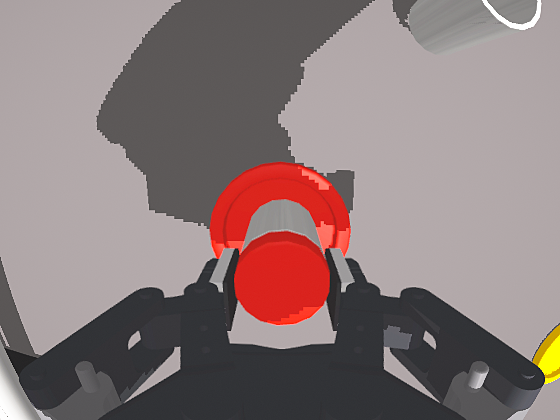

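The wrist picture shows the red tube, cap at (281,278), held centrally over the red dish (280,215), about 4 mm above the floor.

jog_arm --commands '[[[0,0,0.001],[0,0,0],255],[[0,0,0.001],[0,0,0],255],[[0,0,0.001],[0,0,0],255],[[0,0,0.0005],[0,0,0],255],[[0,0,0],[0,0,0],255],[[0,0,0.0005],[0,0,0],255],[[0,0,0],[0,0,0],255],[[0,0,0],[0,0,0],255],[[0,0,0],[0,0,0],255],[[0,0,0],[0,0,0],255]]'

```text
t: 10.25
tool_pos: [517.9, -416.5, 26.6]
tcp_rot: [-3.141, 0.0, 3.135]
contact_force: [-0.7, 1.7, 0.2]
gripper_width: 39.8
grip_force: 61.0
```

jog_arm --commands '[[[0,0,0],[0,0,0],120],[[0,0,0],[0,0,0],80],[[0,0,0],[0,0,0],0],[[0,0,0],[0,0,0],0],[[0,0,0],[0,0,0],0],[[0,0,-0.01],[0,0,0],0],[[0,0,-0.02],[0,0,0],0],[[0,0,-0.025],[0,0,0],0],[[0,0,-0.03],[0,0,0],0],[[0,0,-0.025],[0,0,0],0]]'

```text
t: 11.5
tool_pos: [518.6, -417.1, 139.7]
tcp_rot: [-3.139, 0.002, 3.135]
contact_force: [0.5, -1.0, 0.6]
gripper_width: 85.3
grip_force: 0.0
```

jog_arm --commands '[[[0.002,0.01,0],[0,0,0],0],[[0.008,0.035,0],[0,0,0],0],[[0.009,0.04,0],[0,0,0],0],[[0.009,0.04,0],[0,0,0],0],[[0.009,0.04,0],[0,0,0],0],[[0.009,0.04,0],[0,0,0],0],[[0.009,0.04,0],[0,0,0],0],[[0.009,0.04,0],[0,0,0],0],[[0.005,0.023,0],[0,0,0],0],[[0,0,0],[0,0,0],0]]'

```text
t: 12.75
tool_pos: [449.1, -105.9, 135.5]
tcp_rot: [3.141, -0.002, 3.138]
contact_force: [-0.3, 0.1, 0.3]
gripper_width: 85.6
grip_force: 0.0
```

```bash
python3 look.py blue
python3 - <<'E'
from h import *
im,d=manip.grab_frame('scene'); cv2.imwrite('pics/s2.png',cv2.resize(im[150:270,80:360,::-1],None,fx=2.5,fy=2.5,interpolation=cv2.INTER_CUBIC))
E
```

```text
tcp [ 449.1 -105.9  135.5] F [-0.3  0.1  0.3]
[272. 200.] 1193 z 80.6 c [ 445.8 -109.9] r 20.6
[447. 211.] 429 z 11.3 c [480.7  94.8] r 43.6
[482. 234.] 408 z 11.4 c [482.7  99.3] r 36.2
```

View pics/s2.png

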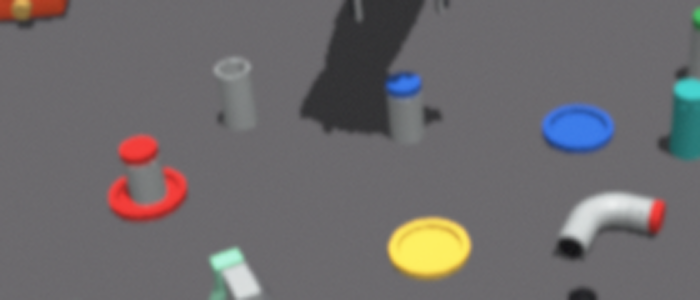

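The red tube stands in its dish (crop 145,180). The blue tube is measured at (446,−109) and the blue dish at about (481,96).

jog_arm --commands '[[[0.002,-0.003,0.015],[0,0,0],0],[[0,0,0.02],[0,0,0],0],[[0,0,0.02],[0,0,0],0],[[0,0,0.02],[0,0,0],0],[[0,0,0.02],[0,0,0],0],[[0,0,0.013],[0,0,0],0],[[0,0,0],[0,0,0],0],[[0,0,0],[0,0,0],80],[[0,0,0],[0,0,0],140],[[0,0,0],[0,0,0],200]]'

```text
t: 14.1
tool_pos: [449.8, -111.1, 29.4]
tcp_rot: [-3.141, 0.002, 3.135]
contact_force: [-1.2, 1.1, 3.9]
gripper_width: 40.4
grip_force: 60.3
```

jog_arm --commands '[[[0,0,0],[0,0,0],255],[[0,0,0],[0,0,0],255],[[0,0,-0.002],[0,0,0],255],[[0,0,-0.008],[0,0,0],255],[[0,0,-0.015],[0,0,0],255],[[0,0,-0.015],[0,0,0],255],[[0,0,-0.015],[0,0,0],255],[[0,0,-0.005],[0,0,0],255],[[0,0,0],[0,0,0],255],[[0,0,0],[0,0,0],255]]'

```text
t: 15.35
tool_pos: [448.4, -110.7, 87.8]
tcp_rot: [3.141, -0.001, 3.135]
contact_force: [-0.3, 0.5, -3.1]
gripper_width: 40.3
grip_force: 60.8
```

jog_arm --commands '[[[-0.002,0.012,0],[0,0,0],255],[[-0.004,0.024,0],[0,0,0],255],[[-0.005,0.03,0],[0,0,0],255],[[-0.006,0.035,0],[0,0,0],255],[[-0.006,0.035,0],[0,0,0],255],[[-0.005,0.031,0],[0,0,0],255],[[-0.004,0.026,0],[0,0,0],255],[[-0.002,0.014,0.01],[0,0,0],255],[[0,0,0.015],[0,0,0],255],[[0,0,0.01],[0,0,0],255]]'

```text
t: 16.6
tool_pos: [482.7, 95.2, 51.4]
tcp_rot: [-3.141, -0.003, 3.134]
contact_force: [-0.4, 0.1, -2.9]
gripper_width: 40.5
grip_force: 61.1
```

```bash
cat >> look.py <<'E'
q=P[m&(P[...,2]<16)&(P[...,2]>8)][:,:2]
if len(q)>50: print('rim',least_squares(lambda x:np.hypot(*(q-x).T)-39.5,np.median(q,0),loss='soft_l1').x.round(1))
E
python3 look.py blue
```

```text
tcp [482.7  95.2  51.4] F [-0.4  0.1 -2.9]
[279. 191.] 5026 z 12.3 c [478.   97.1] r 43.2
[281. 276.] 7397 z 102.7 c [480.5  95.7] r 21.0
rim [482.1  98. ]
```

jog_arm --commands '[[[0,0.002,0.005],[0,0,0],255],[[0,0,0.004],[0,0,0],255],[[0,0,0.003],[0,0,0],255],[[0,0,0.002],[0,0,0],255],[[0,0,0.001],[0,0,0],255],[[0,0,0],[0,0,0],255],[[0,0,0],[0,0,0],255],[[0,0,0],[0,0,0],255],[[0,0,0],[0,0,0],255],[[0,0,0],[0,0,0],255]]'

```text
t: 17.9
tool_pos: [484.3, 97.8, 38.3]
tcp_rot: [-3.142, 0.0, 3.135]
contact_force: [-0.1, -0.3, -3.5]
gripper_width: 40.4
grip_force: 61.1
```

jog_arm --commands '[[[0,0,0.0015],[0,0,0],255],[[0,0,0.0015],[0,0,0],255],[[0,0,0.001],[0,0,0],255],[[0,0,0.001],[0,0,0],255],[[0,0,0.0005],[0,0,0],255],[[0,0,0],[0,0,0],255],[[0,0,0],[0,0,0],255],[[0,0,0],[0,0,0],255],[[0,0,0],[0,0,0],255],[[0,0,0],[0,0,0],255]]'

```text
t: 19.15
tool_pos: [484.6, 97.8, 33.4]
tcp_rot: [-3.142, 0.001, 3.135]
contact_force: [-2.2, 0.1, 5.1]
gripper_width: 40.4
grip_force: 61.8
```

jog_arm --commands '[[[0,0,0],[0,0,0],120],[[0,0,0],[0,0,0],80],[[0,0,0],[0,0,0],0],[[0,0,0],[0,0,0],0],[[0,0,0],[0,0,0],0],[[0,0,-0.01],[0,0,0],0],[[0,0,-0.025],[0,0,0],0],[[0,0,-0.03],[0,0,0],0],[[0,0,-0.03],[0,0,0],0],[[0,0,-0.025],[0,0,0],0]]'

```text
t: 20.4
tool_pos: [484.8, 97.9, 154.9]
tcp_rot: [3.141, 0.002, 3.135]
contact_force: [0.2, -0.1, 0.8]
gripper_width: 85.1
grip_force: 0.0
```

jog_arm --commands '[[[0.004,0.008,0],[0,0,0],0],[[0.012,0.026,0],[0,0,0],0],[[0.014,0.031,0],[0,0,0],0],[[0.014,0.031,0],[0,0,0],0],[[0.014,0.031,0],[0,0,0],0],[[0.014,0.031,0],[0,0,0],0],[[0.008,0.018,0],[0,0,0],0],[[0.003,0.007,0],[0,0,0],0],[[0,0,0],[0,0,0],0],[[0,0,0],[0,0,0],0]]'

```text
t: 21.65
tool_pos: [402.6, 280.8, 152.6]
tcp_rot: [-3.141, -0.0, 3.134]
contact_force: [-0.3, -0.3, -0.4]
gripper_width: 85.3
grip_force: 0.0
```

```bash
python3 look.py green pics/w3.png;  python3 - <<'E'
from h import *
im,d=manip.grab_frame('side'); cv2.imwrite('pics/s3.png',cv2.resize(im[180:360,150:370,::-1],None,fx=2.5,fy=2.5,interpolation=cv2.INTER_CUBIC))
E
```

```text
tcp [402.6 280.8 152.6] F [-0.3 -0.3 -0.4]
[281. 211.] 2632 z 100.6 c [399.  281.5] r 20.8
[433. 271.] 1770 z 12.3 c [511.6 448.9] r 44.0
rim [514.2 445.6]
```

View pics/s3.png

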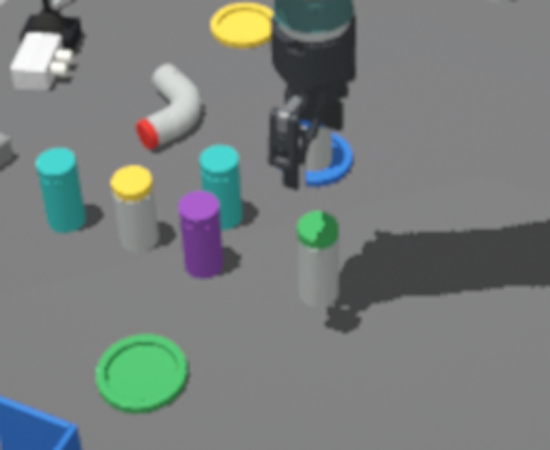

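The side crop shows the green tube (318,258), the green dish (142,372), and the blue tube standing in its dish (320,155) behind the gripper. Now the green grasp.

jog_arm --commands '[[[0.003,0.001,0.015],[0,0,0],0],[[0,0,0.02],[0,0,0],0],[[0,0,0.02],[0,0,0],0],[[0,0,0.02],[0,0,0],0],[[0,0,0.02],[0,0,0],0],[[0,0,0.013],[0,0,0],0],[[0,0,0],[0,0,0],0],[[0,0,0],[0,0,0],80],[[0,0,0],[0,0,0],140],[[0,0,0],[0,0,0],200]]'

```text
t: 23.0
tool_pos: [400.4, 282.6, 45.9]
tcp_rot: [3.142, 0.002, 3.135]
contact_force: [-0.0, -2.1, 2.6]
gripper_width: 40.3
grip_force: 60.2
```

jog_arm --commands '[[[0,0,0],[0,0,0],255],[[0,0,0],[0,0,0],255],[[0,0,-0.002],[0,0,0],255],[[0,0,-0.008],[0,0,0],255],[[0,0,-0.015],[0,0,0],255],[[0,0,-0.015],[0,0,0],255],[[0,0,-0.015],[0,0,0],255],[[0,0,-0.005],[0,0,0],255],[[0,0,0],[0,0,0],255],[[0,0,0],[0,0,0],255]]'

```text
t: 24.25
tool_pos: [399.1, 282.2, 104.3]
tcp_rot: [-3.141, -0.001, 3.135]
contact_force: [-0.2, -0.1, -1.8]
gripper_width: 40.5
grip_force: 60.6
```

jog_arm --commands '[[[-0.007,0.01,0],[0,0,0],255],[[-0.013,0.018,0],[0,0,0],255],[[-0.017,0.025,0],[0,0,0],255],[[-0.021,0.029,0],[0,0,0],255],[[-0.021,0.029,0],[0,0,0],255],[[-0.017,0.025,0],[0,0,0],255],[[-0.013,0.018,0],[0,0,0],255],[[-0.007,0.01,0.01],[0,0,0],255],[[0,0,0.015],[0,0,0],255],[[0,0,0.01],[0,0,0],255]]'

```text
t: 25.5
tool_pos: [514.9, 444.2, 67.3]
tcp_rot: [-3.139, -0.003, 3.135]
contact_force: [-0.8, 0.3, -1.5]
gripper_width: 40.5
grip_force: 60.8
```

```bash
python3 look.py green
```

```text
tcp [514.9 444.2  67.3] F [-0.8  0.3 -1.5]
[285. 194.] 5202 z 12.5 c [515.4 447.3] r 43.7
[282. 284.] 7787 z 122.3 c [514.3 445. ] r 21.1
rim [515.6 447.1]
```

jog_arm --commands '[[[0,0.001,0.005],[0,0,0],255],[[0,0,0.005],[0,0,0],255],[[0,0,0.003],[0,0,0],255],[[0,0,0.002],[0,0,0],255],[[0,0,0.001],[0,0,0],255],[[0,0,0],[0,0,0],255],[[0,0,0],[0,0,0],255],[[0,0,0],[0,0,0],255],[[0,0,0],[0,0,0],255],[[0,0,0],[0,0,0],255]]'

```text
t: 26.8
tool_pos: [516.7, 446.6, 53.8]
tcp_rot: [3.142, 0.0, 3.135]
contact_force: [-0.4, 0.3, -1.4]
gripper_width: 40.4
grip_force: 60.7
```

jog_arm --commands '[[[0,0,0.0015],[0,0,0],255],[[0,0,0.0015],[0,0,0],255],[[0,0,0.001],[0,0,0],255],[[0,0,0.0005],[0,0,0],255],[[0,0,0.0005],[0,0,0],255],[[0,0,0],[0,0,0],255],[[0,0,0],[0,0,0],255],[[0,0,0],[0,0,0],255],[[0,0,0],[0,0,0],255],[[0,0,0],[0,0,0],255]]'

```text
t: 28.05
tool_pos: [517.0, 446.6, 49.9]
tcp_rot: [3.142, 0.001, 3.135]
contact_force: [-2.1, -1.7, 5.2]
gripper_width: 39.9
grip_force: 61.3
```

jog_arm --commands '[[[0,0,0],[0,0,0],120],[[0,0,0],[0,0,0],80],[[0,0,0],[0,0,0],0],[[0,0,0],[0,0,0],0],[[0,0,0],[0,0,0],0],[[0,0,-0.01],[0,0,0],0],[[0,0,-0.025],[0,0,0],0],[[0,0,-0.03],[0,0,0],0],[[0,0,-0.025],[0,0,0],0],[[0,0,-0.015],[0,0,0],0]]'

```text
t: 29.3
tool_pos: [517.6, 447.3, 156.4]
tcp_rot: [3.14, 0.003, 3.135]
contact_force: [0.6, 0.9, -0.1]
gripper_width: 85.3
grip_force: 0.0
```

jog_arm --commands '[[[-0.004,-0.007,0],[0,0,0],0],[[-0.014,-0.024,0],[0,0,0],0],[[-0.016,-0.028,0],[0,0,0],0],[[-0.016,-0.028,0],[0,0,0],0],[[-0.016,-0.028,0],[0,0,0],0],[[-0.016,-0.028,0],[0,0,0],0],[[-0.009,-0.013,0],[0,0,0],0],[[-0.003,-0.005,0],[0,0,0],0],[[0,0,0],[0,0,0],0],[[0,0,0],[0,0,0],0]]'

```text
t: 30.55
tool_pos: [609.0, 285.9, 153.7]
tcp_rot: [3.141, -0.0, 3.136]
contact_force: [0.1, 0.1, 0.3]
gripper_width: 85.2
grip_force: 0.0
```

```bash
python3 look.py yellow pics/w4.png
```

```text
tcp [609.  285.9 153.7] F [0.1 0.1 0.3]
[282. 212.] 2398 z 90.6 c [609.2 286.6] r 20.8
[ 11. 241.] 1242 z 12.0 c [ 671.2 -100.8] r 43.5
rim [ 670.1 -101.8]
```

View pics/w4.png

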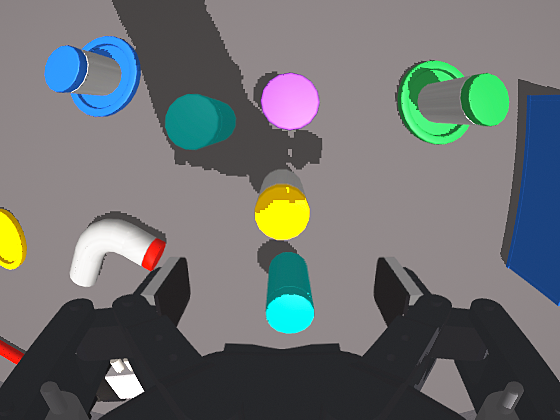

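The wrist picture shows the blue tube in its dish (100,72) and the green tube in its dish (440,98). The yellow cap (282,212) is centred, with purple at (290,101), turquoise at (192,122) and (290,300), and the fingers clear of all of them.

jog_arm --commands '[[[0,0.001,0.015],[0,0,0],0],[[0,0,0.02],[0,0,0],0],[[0,0,0.02],[0,0,0],0],[[0,0,0.02],[0,0,0],0],[[0,0,0.02],[0,0,0],0],[[0,0,0.017],[0,0,0],0],[[0,0,0],[0,0,0],0],[[0,0,0],[0,0,0],80],[[0,0,0],[0,0,0],140],[[0,0,0],[0,0,0],200]]'

```text
t: 31.85
tool_pos: [610.9, 286.3, 43.4]
tcp_rot: [3.141, 0.003, 3.135]
contact_force: [0.4, 0.6, 2.8]
gripper_width: 40.0
grip_force: 61.1
```

jog_arm --commands '[[[0,0,0],[0,0,0],255],[[0,0,0],[0,0,0],255],[[0,0,-0.002],[0,0,0],255],[[0,0,-0.008],[0,0,0],255],[[0,0,-0.02],[0,0,0],255],[[0,0,-0.03],[0,0,0],255],[[0,0,-0.03],[0,0,0],255],[[0,0,-0.02],[0,0,0],255],[[0,0,-0.01],[0,0,0],255],[[0,0,0],[0,0,0],255]]'

```text
t: 33.1
tool_pos: [610.1, 286.2, 163.0]
tcp_rot: [3.141, 0.002, 3.135]
contact_force: [-0.0, -0.8, -3.6]
gripper_width: 40.3
grip_force: 60.8
```

jog_arm --commands '[[[-0.003,-0.02,0],[0,0,0],255],[[-0.005,-0.035,0],[0,0,0],255],[[-0.007,-0.045,0],[0,0,0],255],[[-0.008,-0.05,0],[0,0,0],255],[[-0.008,-0.05,0],[0,0,0],255],[[-0.008,-0.05,0],[0,0,0],255],[[-0.008,-0.05,0],[0,0,0],255],[[-0.007,-0.045,0],[0,0,0],255],[[-0.005,-0.03,0],[0,0,0],255],[[-0.002,-0.014,0],[0,0,0],255]]'

```text
t: 34.35
tool_pos: [666.9, -105.9, 160.3]
tcp_rot: [3.141, -0.002, 3.132]
contact_force: [-0.5, -0.4, -2.7]
gripper_width: 39.8
grip_force: 61.0
```

jog_arm --commands '[[[0,0,0.015],[0,0,0],255],[[0,0,0.02],[0,0,0],255],[[0,0,0.02],[0,0,0],255],[[0,0,0.02],[0,0,0],255],[[0,0,0.015],[0,0,0],255],[[0,0,0.005],[0,0,0],255],[[0,0,0],[0,0,0],255],[[0,0,0],[0,0,0],255],[[0,0,0],[0,0,0],255],[[0,0,0],[0,0,0],255]]'

```text
t: 35.6
tool_pos: [668.4, -103.5, 67.5]
tcp_rot: [-3.141, 0.001, 3.135]
contact_force: [-0.1, 0.4, -2.9]
gripper_width: 40.0
grip_force: 61.1
```

```bash
python3 look.py yellow
```

```text
tcp [ 668.4 -103.5   67.5] F [-0.1  0.4 -2.9]
[280. 241.] 12721 z 114.5 c [ 667.4 -103.1] r 21.2
rim [ 670.5 -104.4]
```

jog_arm --commands '[[[-0.003,-0.001,0.005],[0,0,0],255],[[0,0,0.005],[0,0,0],255],[[0,0,0.003],[0,0,0],255],[[0,0,0.002],[0,0,0],255],[[0,0,0.001],[0,0,0],255],[[0,0,0],[0,0,0],255],[[0,0,0],[0,0,0],255],[[0,0,0],[0,0,0],255],[[0,0,0],[0,0,0],255],[[0,0,0],[0,0,0],255]]'

```text
t: 36.9
tool_pos: [670.9, -104.4, 50.8]
tcp_rot: [3.142, -0.0, 3.135]
contact_force: [-0.2, 0.6, -3.4]
gripper_width: 40.3
grip_force: 61.1
```

jog_arm --commands '[[[0,0,0.001],[0,0,0],255],[[0,0,0.001],[0,0,0],255],[[0,0,0.001],[0,0,0],255],[[0,0,0.0005],[0,0,0],255],[[0,0,0],[0,0,0],255],[[0,0,0],[0,0,0],255],[[0,0,0],[0,0,0],255],[[0,0,0],[0,0,0],255],[[0,0,0],[0,0,0],255],[[0,0,0],[0,0,0],255]]'

```text
t: 38.15
tool_pos: [671.0, -104.4, 47.5]
tcp_rot: [3.142, 0.0, 3.135]
contact_force: [-0.0, 0.6, -0.6]
gripper_width: 40.0
grip_force: 61.1
```

Force went from −3.4 to −0.6, so the tube is just touching. I'll lower it half a millimetre more, then release and lift.

jog_arm --commands '[[[0,0,0.0005],[0,0,0],255],[[0,0,0],[0,0,0],255],[[0,0,0],[0,0,0],120],[[0,0,0],[0,0,0],80],[[0,0,0],[0,0,0],0],[[0,0,0],[0,0,0],0],[[0,0,0],[0,0,0],0],[[0,0,-0.01],[0,0,0],0],[[0,0,-0.025],[0,0,0],0],[[0,0,-0.03],[0,0,0],0]]'

```text
t: 39.4
tool_pos: [670.5, -104.4, 112.5]
tcp_rot: [3.141, -0.001, 3.135]
contact_force: [-0.5, -0.6, 0.8]
gripper_width: 85.4
grip_force: 0.0
```

jog_arm --commands '[[[0,0,-0.03],[0,0,0],0],[[0,0,-0.03],[0,0,0],0],[[0,0,-0.03],[0,0,0],0],[[0,0,-0.02],[0,0,0],0],[[0.02,0,0],[0,0,0],0],[[0.03,0,0],[0,0,0],0],[[0.03,0,0],[0,0,0],0],[[0.02,0,0],[0,0,0],0],[[0,0,0],[0,0,0],0],[[0,0,0],[0,0,0],0]]'

```text
t: 40.65
tool_pos: [571.9, -103.9, 222.5]
tcp_rot: [-3.141, 0.002, 3.135]
contact_force: [0.3, -0.1, -0.5]
gripper_width: 85.3
grip_force: 0.0
```

```bash
python3 - <<'E'
from h import *
for n in ('scene','side'):
    im,d,P=cloud(n); np.savez(n+'.npz',im=im,d=d,P=P); cv2.imwrite(f'pics/{n}9.png',im[...,::-1])
E
python3 seg.py | grep -v ' z 1[0-4]\.'
```

```text
scene red [135. 210.] 156 z 73.9 c [ 522. -417.] ext [39. 35.]
scene red [342. 236.] 62 z 33.9 c [680. 147.] ext [19. 16.]
scene red [220. 310.] 344 z 25.2 c [ 875. -192.] ext [49. 90.]
scene blue [490. 198.] 2394 z 105.7 c [603. 611.] ext [220.  69.]
scene blue [311. 182.] 127 z 83.6 c [486.  98.] ext [38. 37.]
scene blue [420. 274.] 535 z 37.1 c [867. 299.] ext [ 63. 115.]
scene yellow [249. 225.] 174 z 94.5 c [ 674. -105.] ext [41. 36.]
scene green [427. 171.] 102 z 103.2 c [521. 443.] ext [36. 38.]
scene teal [355. 197.] 396 z 89.0 c [544. 219.] ext [39. 38.]
scene teal [396. 228.] 464 z 88.6 c [701. 291.] ext [39. 37.]
scene purple [377. 192.] 375 z 88.5 c [532. 290.] ext [40. 37.]
side red [322. 138.] 81 z 77.9 c [ 516. -414.] ext [37. 39.]
side red [321. 154.] 168 z 15.7 c [ 522. -415.] ext [88. 88.]
side red [203. 162.] 157 z 26.9 c [ 881. -182.] ext [33. 94.]
side red [209. 234.] 69 z 36.4 c [674. 151.] ext [23. 19.]
side blue [275. 224.] 147 z 86.3 c [481. 100.] ext [36. 38.]
side blue [122. 244.] 368 z 39.9 c [866. 300.] ext [ 62. 118.]
side blue [276. 245.] 311 z 15.0 c [482. 101.] ext [84. 81.]
side blue [130. 355.] 4001 z 110.0 c [599. 615.] ext [219.  67.]
side yellow [246. 169.] 110 z 97.1 c [ 668. -101.] ext [35. 41.]
side green [203. 303.] 220 z 106.4 c [515. 447.] ext [38. 36.]
side teal [174. 256.] 469 z 91.7 c [697. 294.] ext [36. 39.]
side teal [239. 252.] 378 z 92.0 c [539. 224.] ext [37. 38.]
side purple [230. 273.] 462 z 91.8 c [526. 294.] ext [36. 37.]
```

View pics/scene9.png

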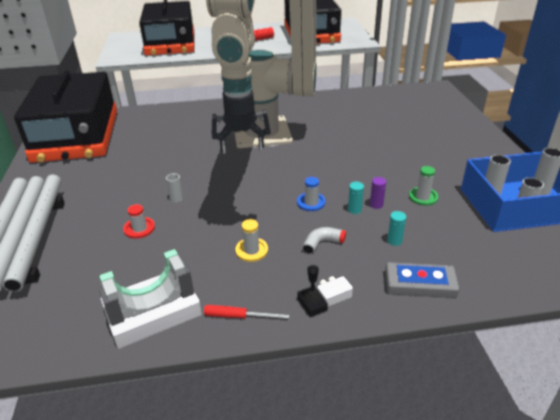

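All four tubes stand in their dishes: red (138,222), blue (311,195), yellow (251,242) and green (426,187). Their cap tops are 4 mm above the tube heights, so each sits on its dish floor. The bare tube (174,187), the elbow (325,238) and the lookalikes have not moved.

```bash
python3 -c "
from rig import manip
print(manip.finish_job())"
```

```text
the job is handed in; nothing more can be done
None
```

All four capped tubes stand upright in the dishes of their own colour, each lowered to light contact before release; the bare tube and elbow were left where they were, and the job was handed in at about 41 s of the 112 s allowed.

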